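# Strip a solenoid valve in the vise

### The job

Strip the solenoid valve that stands in the vise, from the top down: put the knurled nut in the round steel dish, stand the coil in the flat black tray, stand the armature tube upright in the wire wash basket, and lay the square cover gently on the granite plate, flat and wholly on it, the way up it was on the valve. The screws are already out and nothing is threaded on any more, so every part lifts straight up; leave everything released and at rest.

Things in the scene. Friction and masses are not known exactly. Their poses are not given: they have to be found in the camera images.
- nut: Knurled steel retaining nut: a ring 28 mm across, 14 mm high, with a 10 mm hole. It sits loose on top of the coil, around the 8 mm stud of the armature tube, which comes 4 mm out above it. Origin: centre of its underside; z up along its axis. 35 g. At the start its underside is 145 mm above the bench.
- coil: Black solenoid coil: block 40 (x) x 36 (y) x 38 mm high with an upright 15 mm through hole, slipped loosely over the armature tube, resting on its flange. On its +x side a terminal block 14 mm long, 24 wide, 11 to 29 mm above the underside, and small metal tabs 8 mm further. Origin: on the hole's axis at the underside; z up. 130 g. Underside at the start 107 mm above the bench.
- tube: Steel armature tube: oval flange 54 mm long (y), 28 wide (x), 8 thick; on it an upright tube 12 mm in diameter from 8 to 44 mm above the underside, then an 8 mm stud up to 64 mm. Lies loose and flat on the cover; the flange's ears show either side of the coil. Origin: centre of the flange's underside; z up along the tube. 140 g. Underside at the start 99 mm above the bench.
- cover: Square brass valve cover 58 x 58 mm, 14 mm thick, with four screw holes at the corners and a bore in the middle of its top; rests loose and flat on the brass valve body. Origin: centre of its underside; x and y along its sides, z up. 320 g. At the start its underside is 85 mm above the bench.
- vise: Iron machine vise, fixed, with a brass valve body in its jaws. Origin: on the valve's upright axis at bench height; x from the screw end to the fixed jaw. Valve body top (54 x 54 mm) 85 mm above the bench. Jaws 62 mm high, 100 wide (y), to 75 mm either way in x. Pipe ports to 54 mm either way in y, 75 mm high. Base 150 mm wide; screw and T-handle to x = -212 mm, 70 mm high.
- dish: Round stainless parts dish, fixed to the bench (magnetic foot): rim 100 mm across and 22 mm high, inner floor 4 mm above the bench, flat over a diameter of about 75 mm, sides sloping. Origin: centre of its underside; z up.
- tray: Flat black plastic tray for electrical parts, fixed to the bench: 136 mm (x) by 100 mm (y), rim 16 mm high, walls 4 mm thick, inner floor 4 mm above the bench. Origin: centre of its underside; z up.
- basket: Rectangular steel wire wash basket, fixed to the bench: 124 mm (x) by 100 mm (y), rim 32 mm high, walls 3 mm thick, inner floor 6 mm above the bench. Origin: centre of its underside; z up.
- granite: Grey speckled granite surface plate on rubber feet, fixed to the bench: 150 mm (x) by 100 mm (y), its flat top 40 mm above the bench. Origin: centre of its underside, at bench height; z up.
Mind the look-alikes: they are no part of the job. Several things have the shape of the cover; the one meant has the colours described above.

How it is judged:
By the outcome, as a careful person would: the job done as asked, in the order asked, and still so for the second after the job is handed in, with the robot touching nothing.
It also fails if it takes over 120 s, if anything falls off the work surface, if the arm or the gripper's body presses on something with over 40 N, if the wrist force passes 120 N, or if a joint passes its speed limit or range.

### The arm

A 7-joint arm with a two-finger parallel gripper is mounted at the origin on the work surface. World frame = base frame: x ahead of the robot, y to its left, z up, the work surface at z = 0. Lengths are in m, angles in degrees, forces in N, time in s.
With the tool pointing down it reaches from about 0.425 to 0.95 m from the base axis. Payload 16.7 kg.
Tool frame: the origin (TCP) lies midway between the tips of the shut fingers; the grasp point (between the pads) lies 19 mm behind it; z points along the fingers, y is the line along which they close (so a half turn about z gives the same grasp; the last joint's range is limited). The gripper opens to 94 mm and grips with 3 to 60 N. Pads are 16 mm wide; open, the fingers measure 119 mm over their backs; the gripper's body (75 mm by 177 mm) begins 78 mm behind the grasp point.
Start: joints at [-74.742, 24.414, 4.234, 92.017, -1.954, 63.644, -3.845], TCP at [0.273, 0.617, 0.205] pointing down, gripper open.
Joint ranges: [-163.25, 163.25], [-28.42, 122.38], [-70.27, 78.77], [12.13, 141.07], [-58.53, 238.53], [9.26, 117.41], [-156.51, 156.51]. Speed limits (degrees/s): [108.29, 108.29, 136.94, 136.94, 172.46, 172.46, 172.46].

### API

Orientations are given as a 3x3 rotation matrix whose columns are the frame's x, y, z axes.
In Python, from rig import r gives the robot as it stands. The module is installed in compiled form; this text tells all that it offers.
- The arm moves only by the tool servo_tool, never from a script. Its argument "steps" is one flat list of numbers, 7 for each row, row after row: the opening, from 0 (shut) to 1 (fully open), then the shift along the tool's x, y, z in units of 2.5 cm (1.0 is 2.5 cm), then the turn, a rotation vector about the tool's x, y, z in units of 45 degrees (1.0 is 45 degrees). In form: [gripper, dx, dy, dz, wx, wy, wz, gripper, dx, dy, dz, wx, wy, wz, ...]. A call has 1 to 20 rows; each row shifts and turns the commanded pose from where the row before left it, along the tool's axes as they then stand; what a row does not reach is not made up. A row lasts 1/10 s, in which the tool goes at most 50 mm and 8.59 degrees, less where a joint would pass 70% of its speed; a pose out of reach is approached as far as the arm can. A call with a number of a shift or a turn outside -1 to 1 is refused whole. A call with a gripper value outside its range is refused whole. The fingers move at their own pace and stop on an object; "squeeze" is the grip in N (left out, the last holds). Time passes only in rows, so rows that do not move let the fingers close. It gives the time, the measured TCP pose, the force, the opening and the grip force at its end, in the units of the state.
- r.read_state(): the state, without advancing time (a new reading comes with each control period).
- r.read_camera(name): name is "scene" or "top" or "wrist"; returns the picture (384x512x3 uint8, red, green, blue); there is no depth.
- r.camera_params(name): a dict with "intrinsics" (3x3 intrinsics, pixels), "R" (3x3) and "t" (3): a world point X has camera coordinates R X + t. Camera axes: x right, y down, z forward; pixel columns grow to the right and rows downward; lengths in m; the calibration is good to about 2 mm. A picture is of the moment at which its call begins: read the wrist's pose just before it. camera_params takes no time and is no camera call; for the wrist camera it gives the pose at the moment of the call.
- r.job_done(): hands the job in; it is judged then, once.
The state is a dict: "t": time; "joints": joint angles; "joint_velocities": joint speeds; "joint_torque": joint torques, N m; "tcp_pos": TCP position; "eef_rot": TCP orientation; "force": force on the tool from outside, world axes, zero at the start; "moment": the same for the moment, N m; "finger_gap": finger opening in m; "grip_force": force on a finger pad.
Only numpy, scipy, OpenCV 4.12 (cv2) and the standard library are available. Lean on these libraries where they do the work, as an engineer would, in place of code of your own. Each camera call takes 0.05 s, during which the arm holds its last target. There are 200 camera calls.

## Working session

There is one attempt and no reset: what is moved stays moved. The work goes in short steps, Python scripts to look and compute and a tool call to move; the robot and the scene stay as the last step left them, time stands still between calls to the robot, and variables do not carry over. Pictures are saved under pics/ and viewed, at most 14 in all, crops included, and the job is handed in when it is done.

Besides the shell and the picture viewer there is one more tool, called in YAML: its name, and indented under it one key for each argument. servo_tool: Moves the arm, as the interface text tells. Shifts and turns lie within -1 to 1; 1 stands for 2.5 cm of shift or 45 degrees of turn. Its arguments: {"type":"object","properties":{"steps":{"type":"array","items":{"type":"number"}},"squeeze":{"type":"number"}},"required":["steps"]}

```bash
mkdir -p pics
cat > h.py <<'E'
import numpy as np, cv2
from rig import r
def snap(n,f):
    im=r.read_camera(n); cv2.imwrite('pics/'+f,im[:,:,::-1]); return im
def ray(cp,u,v,z):
    K,R,t=[np.array(cp[k],float) for k in('intrinsics','R','t')]
    c=-R.T@t; d=R.T@np.linalg.solve(K,[u,v,1.]); return c+d*(z-c[2])/d[2]
def proj(cp,X):
    K,R,t=[np.array(cp[k],float) for k in('intrinsics','R','t')]
    p=K@(R@np.array(X,float)+t); return p[:2]/p[2]
E
python3 - <<'E'
from h import *
s=r.read_state(); print(s['t'],s['tcp_pos'],np.round(s['eef_rot'],3),s['finger_gap'])
for n in('scene','top','wrist'):
    snap(n,n+'0.png'); cp=r.camera_params(n); print(n,np.round(cp['intrinsics'],1).tolist(),np.round(-np.array(cp['R']).T@cp['t'],3),np.round(cp['R'],3).tolist())
E
```

```text
0.0 [0.27250157 0.61709282 0.20476647] [[-0.915  0.404 -0.   ]
 [ 0.404  0.915 -0.001]
 [-0.    -0.001 -1.   ]] 0.09397033836757078
scene [[381.3, 0.0, 257.6], [0.0, 381.3, 193.5], [0.0, 0.0, 1.0]] [0.817 0.58  0.744] [[-0.834, 0.552, -0.021], [0.385, 0.554, -0.738], [-0.396, -0.623, -0.674]]
top [[472.8, 0.0, 249.9], [0.0, 472.8, 197.1], [0.0, 0.0, 1.0]] [0.337 0.01  1.358] [[0.02, -1.0, -0.005], [-0.995, -0.02, -0.103], [0.103, 0.007, -0.995]]
wrist [[338.2, 0.0, 255.4], [0.0, 338.2, 194.8], [0.0, 0.0, 1.0]] [0.211 0.645 0.383] [[0.404, 0.915, -0.0], [0.889, -0.392, 0.236], [0.215, -0.096, -0.972]]
```

View pics/top0.png

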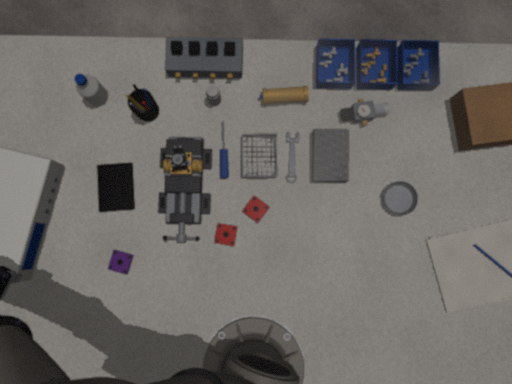

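View pics/scene0.png

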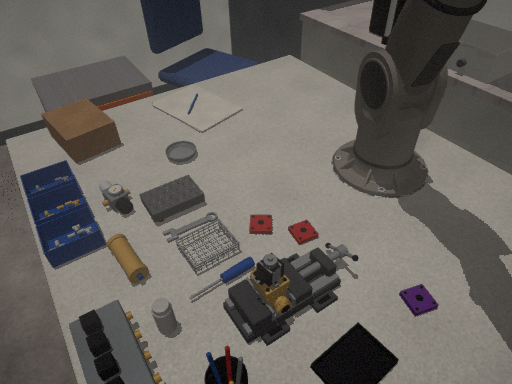

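Run:
```python
from h import *
cp=r.camera_params('top'); im=cv2.imread('pics/top0.png')
for n,u,v,z in[('nut',179,158,.159),('dish',398.5,198,.022),('tray',116,187,.016),('basket',259,156,.032),('granite',330,155,.04)]: print(n,np.round(ray(cp,u,v,z),3))
cs=r.camera_params('scene'); print('nut from scene', np.round(ray(cs,271,257,.16),3))
def box(n,mask,z,x0,x1,y0,y1):
    m=np.zeros_like(mask); m[y0:y1,x0:x1]=mask[y0:y1,x0:x1]
    c=max(cv2.findContours(m,0,1)[0],key=cv2.contourArea)
    b=cv2.boxPoints(cv2.minAreaRect(c)); W=np.array([ray(cp,*p,z)[:2] for p in b]); 
    print(n,W.mean(0).round(4),'edges',np.linalg.norm(W-np.roll(W,-1,0),axis=1).round(3),'dir',np.degrees(np.arctan2(*(W[1]-W[0])[::-1])).round(1))
g=cv2.cvtColor(im,6)
box('tray',(g<45).astype('u1')*255,.016,90,145,155,220)
box('granite',((g<115)).astype('u1')*255,.04,306,358,122,190)
box('dish',((g<135)).astype('u1')*255,.022,372,425,172,222)
a=cv2.resize(im[115:255,85:225],None,fx=4,fy=4,interpolation=2)
cv2.imwrite('pics/c1.png',a)
```

```text
nut [0.558 0.203 0.159]
dish [ 0.48  -0.402  0.022]
tray [0.496 0.403 0.016]
basket [ 0.591 -0.004  0.032]
granite [ 0.596 -0.205  0.04 ]
nut from scene [0.553 0.206 0.16 ]
tray [0.4968 0.4053] edges [0.099 0.135 0.098 0.135] dir -86.3
granite [ 0.5955 -0.2021] edges [0.114 0.158 0.112 0.158] dir -88.9
dish [ 0.4847 -0.4008] edges [0.148 0.14  0.146 0.14 ] dir -88.9
```

View pics/c1.png

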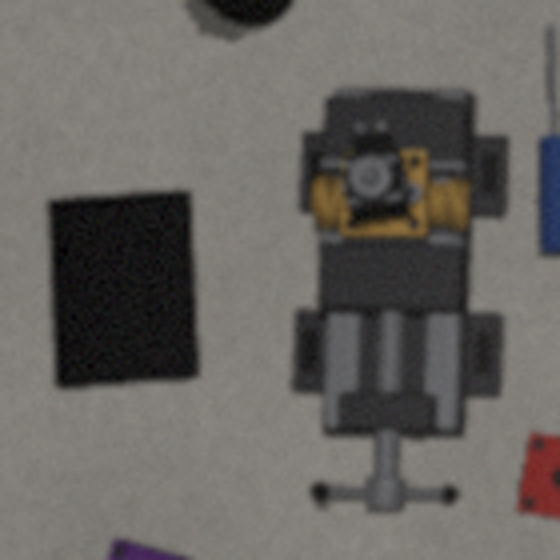

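servo_tool:
  steps: [1,0,0,-1,0,0,-0.177,1,0,0,-1,0,0,-0.177,1,0,0,-1,0,0,-0.177,1,-0.667,-0.97,0,0,0,0,1,-0.667,-0.97,0,0,0,0,1,-0.667,-0.97,0,0,0,0,1,-0.667,-0.97,0,0,0,0,1,-0.667,-0.97,0,0,0,0,1,-0.667,-0.97,0,0,0,0,1,-0.667,-0.97,0,0,0,0,1,-0.667,-0.97,0,0,0,0,1,-0.667,-0.97,0,0,0,0,1,-0.667,-0.97,0,0,0,0,1,-0.667,-0.97,0,0,0,0,1,-0.667,-0.97,0,0,0,0,1,-0.667,-0.97,0,0,0,0,1,-0.667,-0.97,0,0,0,0,1,-0.667,-0.97,0,0,0,0,1,-0.667,-0.97,0,0,0,0,1,-0.667,-0.97,0,0,0,0]

```text
t: 2.15
tcp_pos: [0.557, 0.2044, 0.2803]
eef_rot: [[-1.0, -0.001, -0.0], [-0.001, 1.0, -0.0], [0.0, -0.0, -1.0]]
force: [1.0, -0.1, 0.3]
finger_gap: 0.0942
grip_force: 0.0
```

servo_tool:
  steps: [1,0,0,0,0,0,0,1,0,0,0,0,0,0]

```text
t: 2.35
tcp_pos: [0.5566, 0.2052, 0.2802]
eef_rot: [[-1.0, 0.0, -0.001], [0.0, 1.0, -0.0], [0.001, -0.0, -1.0]]
force: [-0.3, 1.1, 0.1]
finger_gap: 0.0945
grip_force: 0.0
```

Run:
```python
from h import *
s=r.read_state(); print(s['t'],s['tcp_pos'],np.round(s['eef_rot'],3)); cp=r.camera_params('wrist')
im=snap('wrist','w1.png'); np.savez('w1.npz',**{k:np.array(v) for k,v in cp.items()})
print(proj(cp,(.555,.205,.159)))
```

```text
2.35 [0.55660693 0.20516496 0.28020613] [[-1.     0.    -0.001]
 [ 0.     1.    -0.   ]
 [ 0.001 -0.    -1.   ]]
[254.44879185 187.23222838]
```

View pics/w1.png

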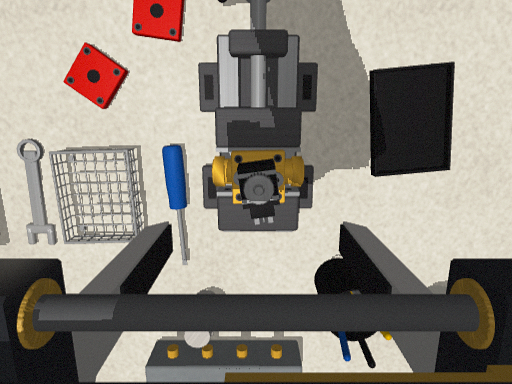

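Run:
```python
from h import *
im=cv2.imread('pics/w1.png'); cp=dict(np.load('w1.npz'))
cv2.imwrite('pics/c2.png',cv2.resize(im[130:240,200:320],None,fx=5,fy=5,interpolation=2))
g=cv2.cvtColor(im,6)
def box(n,mask,z,x0,x1,y0,y1):
    m=np.zeros_like(mask); m[y0:y1,x0:x1]=mask[y0:y1,x0:x1]
    c=max(cv2.findContours(m,0,1)[0],key=cv2.contourArea)
    b=cv2.boxPoints(cv2.minAreaRect(c)); W=np.array([ray(cp,*p,z)[:2] for p in b])
    print(n,W.mean(0).round(4),'edges',np.linalg.norm(W-np.roll(W,-1,0),axis=1).round(3),'dir',np.degrees(np.arctan2(*(W[1]-W[0])[::-1])).round(1))
m=lambda t:(g<t).astype('u1')*255
box('tray',m(50),.016,355,470,50,185)
# basket rim: not background-bright
m2=cv2.morphologyEx(m(165),cv2.MORPH_CLOSE,np.ones((13,13),'u1'))
box('basket',m2,.032,48,149,135,255)
```

```text
tray [0.4997 0.4056] edges [0.102 0.141 0.11  0.14 ] dir 90.0
basket [6.02e-01 6.00e-04] edges [0.125 0.147 0.136 0.148] dir 90.0
```

View pics/c2.png

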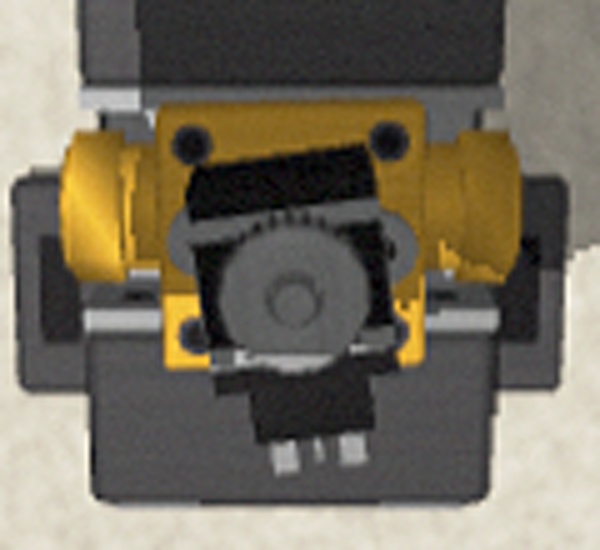

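Run:
```python
from h import *
cp=dict(np.load('w1.npz')); c=lambda u,v:(200+u/5-.4,130+v/5-.4)
f=lambda u,v,z:ray(cp,*c(u,v),z)[:2]
print('stud',f(296,300,.163),'nut',f(294,292,.159))
C=np.array([f(*p,.099) for p in((157,103),(423,97),(427,367),(165,370))]); print('cover',C.mean(0),np.linalg.norm(C-np.roll(C,-1,0),axis=1),C)
d=C[1]-C[0]; print('cover y dir yaw',np.degrees(np.arctan2(-d[0],d[1])))
d=C[2]-C[1]; print('cover x dir yaw',np.degrees(np.arctan2(d[1],d[0])))
def yaw(a,b,z): d=f(*b,z)-f(*a,z); return np.degrees(np.arctan2(-d[0],d[1])),np.linalg.norm(d)
print('coil yaw term',yaw((257,443),(374,428),.128),'tabs',yaw((285,458),(353,448),.128),'bottom -x edge',yaw((190,222),(378,205),.107),'side',yaw((195,172),(365,145),.107),'top',yaw((190,243),(380,210),.145))
print('flange ears',f(170,245,.107),f(418,245,.107))
# tray, basket by corners of w1 (picture px)
for n,P,z in(('tray',((370,71),(454,63),(450,169),(373,176)),.016),('basket',((51,151),(139,146),(146,239),(66,243)),.032)):
    W=np.array([ray(cp,*p,z)[:2] for p in P]); print(n,W.mean(0),np.linalg.norm(W-np.roll(W,-1,0),axis=1).round(3)); d=W[1]-W[0]; print(np.degrees(np.arctan2(-d[0],d[1])))
```

```text
stud [0.55629689 0.20890939] nut [0.55571219 0.20858498]
cover [0.55675124 0.20890742] [0.05640561 0.05925508 0.05769556 0.05863743] [[0.52792916 0.17999578]
 [0.52664797 0.23638683]
 [0.58586644 0.23846923]
 [0.58656138 0.18077785]]
cover y dir yaw 1.301526659727529
cover x dir yaw 2.013950945489398
coil yaw term (np.float64(7.648134600500022), np.float64(0.024115271136587128)) tabs (np.float64(8.77839265283528), np.float64(0.014088975162221637)) bottom -x edge (np.float64(5.244488499758469), np.float64(0.03975662110842386)) side (np.float64(9.08041747953488), np.float64(0.03597614384340905)) top (np.float64(10.00640841136833), np.float64(0.036302972559109664))
flange ears [0.55702416 0.18281839] [0.55701294 0.23528121]
tray [0.50030476 0.40586339] [0.103 0.132 0.102 0.133]
5.197212759337319
basket [0.59482925 0.00479024] [0.111 0.124 0.108 0.123]
3.2324503286522965
```

servo_tool:
  steps: [1,0,0.148,0.75,0,0,0,1,0,0,0.75,0,0,0,1,0,0,0.75,0,0,0,1,0,0,0.75,0,0,0,1,0,0,0.75,0,0,0,1,0,0,0.75,0,0,0,1,0,0,0.75,0,0,0,1,0,0,0,0,0,0,0,0,0,0,0,0,0,0,0,0,0,0,0,0,0,0,0,0,0,0,0,0,0,0,0,0,0,0,0,0,0,0,0,0,0,0,0,0,0,0,0,0,0,0,0,0,0,0,0]
  squeeze: 15

```text
t: 3.9
tcp_pos: [0.5566, 0.2092, 0.1493]
eef_rot: [[-1.0, -0.001, -0.0], [-0.001, 1.0, 0.0], [0.0, 0.0, -1.0]]
force: [-0.2, 0.4, 0.5]
finger_gap: 0.0419
grip_force: 0.0
```

servo_tool:
  steps: [0,0,0,0,0,0,0,0,0,0,0,0,0,0,0,0,0,0,0,0,0,0,0,0,0,0,0,0]

```text
t: 4.3
tcp_pos: [0.5566, 0.2091, 0.1492]
eef_rot: [[-1.0, -0.001, -0.0], [-0.001, 1.0, -0.0], [0.0, -0.0, -1.0]]
force: [0.1, -0.5, -0.0]
finger_gap: 0.0264
grip_force: 15.0
```

servo_tool:
  steps: [0,0,0,-0.6,0,0,0,0,0,0,-1,0,0,0,0,0,0,-1,0,0,0,0,0,0,-1,0,0,0,0,0,0,-0.6,0,0,0,0,0.122,-0.97,0,0,0,0,0,0.122,-0.97,0,0,0,0,0,0.122,-0.97,0,0,0,0,0,0.122,-0.97,0,0,0,0,0,0.122,-0.97,0,0,0,0,0,0.122,-0.97,0,0,0,0,0,0.122,-0.97,0,0,0,0,0,0.122,-0.97,0,0,0,0,0,0.122,-0.97,0,0,0,0,0,0.122,-0.97,0,0,0,0,0,0.122,-0.97,0,0,0,0,0,0.122,-0.97,0,0,0,0,0,0.122,-0.97,0,0,0,0,0,0.122,-0.97,0,0,0,0,0,0.122,-0.97,0,0,0,0]

```text
t: 6.3
tcp_pos: [0.5111, -0.1555, 0.2547]
eef_rot: [[-1.0, -0.001, 0.0], [-0.001, 1.0, 0.0], [-0.0, 0.0, -1.0]]
force: [-0.5, 0.8, -0.8]
finger_gap: 0.0265
grip_force: 15.0
```

servo_tool:
  steps: [0,0.122,-0.97,0,0,0,0,0,0.122,-0.97,0,0,0,0,0,0.122,-0.97,0,0,0,0,0,0.122,-0.97,0,0,0,0,0,0.122,-0.97,0,0,0,0,0,0.122,-0.97,0,0,0,0,0,0.122,-0.97,0,0,0,0,0,0.122,-0.97,0,0,0,0,0,0.122,-0.97,0,0,0,0,0,0.122,-0.97,0,0,0,0,0,0,0,0,0,0,0,0,0,0,0,0,0,0]

```text
t: 7.5
tcp_pos: [0.4809, -0.3972, 0.2542]
eef_rot: [[-1.0, -0.0, -0.0], [-0.0, 1.0, 0.0], [0.0, 0.0, -1.0]]
force: [-0.3, 0.4, 0.3]
finger_gap: 0.0266
grip_force: 15.0
```

Run:
```python
from h import *
s=r.read_state(); print(s['t'],s['tcp_pos'],s['finger_gap'],s['grip_force']); cp=r.camera_params('wrist')
im=snap('wrist','w2.png'); np.savez('w2.npz',**{k:np.array(v) for k,v in cp.items()})
```

```text
7.5 [ 0.48086567 -0.39717089  0.25423963] 0.026614423934793713 14.999887654557824
```

View pics/w2.png

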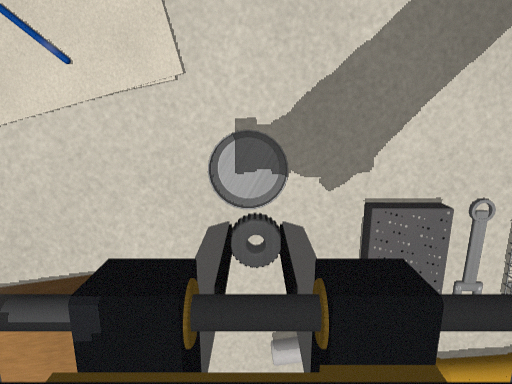

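Run:
```python
from h import *
cp=dict(np.load('w2.npz'))
a=ray(cp,209,169,.022);b=ray(cp,288,169,.022);c=ray(cp,248,130,.022);d=ray(cp,248,208,.022); print(a,b,c,d,(a+b)[:2]/2,(c+d)[:2]/2)
for p in((364,199),(454,206),(362,259)): print('granite',ray(cp,*p,.04)[:2])
```

```text
[ 0.48069936 -0.45330111  0.022     ] [ 0.48065378 -0.35638005  0.022     ] [ 0.43362854 -0.40524261  0.022     ] [ 0.53037823 -0.40568536  0.022     ] [ 0.48067657 -0.40484058] [ 0.48200338 -0.40546399]
granite [ 0.51400731 -0.26619587]
granite [ 0.52266771 -0.15706184]
granite [ 0.59157274 -0.26279302]
```

servo_tool:
  steps: [0,0,-0.31,1,0,0,0,0,0,0,1,0,0,0,0,0,0,1,0,0,0,0,0,0,1,0,0,0,0,0,0,1,0,0,0,0,0,0,1,0,0,0,0,0,0,1,0,0,0,0,0,0,1,0,0,0,0,0,0,1,0,0,0,0,0,0,0.5,0,0,0,0,0,0,0.15,0,0,0,0,0,0,0.12,0,0,0,0,0,0,0,0,0,0]

```text
t: 8.85
tcp_pos: [0.4816, -0.405, 0.0107]
eef_rot: [[-1.0, -0.001, 0.001], [-0.001, 1.0, -0.0], [-0.001, -0.0, -1.0]]
force: [-0.0, 0.4, -0.4]
finger_gap: 0.0266
grip_force: 15.0
```

servo_tool:
  steps: [0.42,0,0,0,0,0,0,0.42,0,0,0,0,0,0,0.42,0,0,0,0,0,0]

```text
t: 9.15
tcp_pos: [0.4813, -0.405, 0.0105]
eef_rot: [[-1.0, -0.001, 0.001], [-0.001, 1.0, -0.0], [-0.001, -0.0, -1.0]]
force: [-0.0, 0.6, -0.9]
finger_gap: 0.0391
grip_force: 0.0
```

servo_tool:
  steps: [0.42,0,0,-0.5,0,0,0,0.42,0,0,-1,0,0,0,0.42,0,0,-1,0,0,0,0.42,0,0,-1,0,0,0,1,-0.3,0.7,-1,0,0,0,1,-0.3,0.7,-1,0,0,0,1,-0.3,0.7,-1,0,0,0,1,-0.3,0.7,-1,0,0,0,1,-0.3,0.7,-1,0,0,0,1,-0.3,0.7,-1,0,0,0,1,-0.3,0.7,-1,0,0,0,1,-0.3,0.7,-1,0,0,0,1,-0.3,0.7,-1,0,0,0,1,0,0,0,0,0,0,1,0,0,0,0,0,0]

```text
t: 10.65
tcp_pos: [0.5483, -0.2473, 0.3233]
eef_rot: [[-1.0, -0.002, 0.001], [-0.002, 1.0, -0.0], [-0.001, -0.0, -1.0]]
force: [-0.7, -0.4, 0.6]
finger_gap: 0.094
grip_force: 0.0
```

Run:
```python
from h import *
s=r.read_state(); print(s['t'],s['tcp_pos'],s['finger_gap']); cp=r.camera_params('wrist')
im=snap('wrist','w3.png'); np.savez('w3.npz',**{k:np.array(v) for k,v in cp.items()})
```

```text
10.65 [ 0.54826987 -0.24729029  0.32330464] 0.09403534110544369
```

View pics/w3.png

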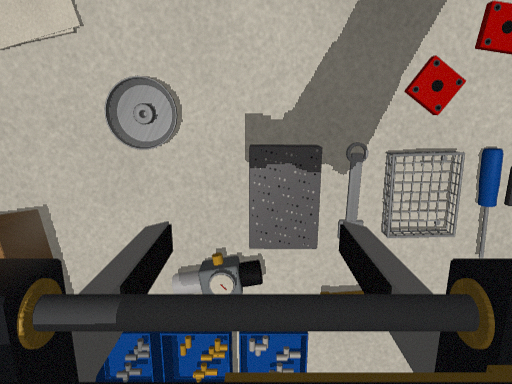

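Run:
```python
from h import *
cp=dict(np.load('w3.npz'))
for n,P,z in(('granite',((249,145),(321,146),(318,248),(249,248)),.04),('basket',((387,151),(464,150),(457,238),(384,234)),.032)):
    W=np.array([ray(cp,*p,z)[:2] for p in P]); print(n,W.mean(0),np.linalg.norm(W-np.roll(W,-1,0),axis=1).round(3)); d=W[1]-W[0]; print(np.degrees(np.arctan2(-d[0],d[1]))); d=W[2]-W[1]; print(np.degrees(np.arctan2(d[1],d[0])))
```

```text
granite [ 0.598948   -0.20587026] [0.098 0.148 0.101 0.15 ]
-0.6837153126959757
1.045299886922151
basket [ 0.59461558 -0.0070147 ] [0.107 0.13  0.108 0.122]
0.849948988645541
3.902118743266795
```

servo_tool:
  steps: [1,0,0.95,0,0,0,0,1,0,0.96,0,0,0,0,1,0,0.96,0,0,0,0,1,0,0.96,0,0,0,0,1,0,0.96,0,0,0,0,1,0,0.96,0,0,0,0,1,0,0.96,0,0,0,0,1,0,0.96,0,0,0,0,1,0,0.96,0,0,0,0,1,0,0.96,0,0,0,0,1,0,0.96,0,0,0,0,1,0,0.96,0,0,0,0,1,0,0.96,0,0,0,0,1,0,0.96,0,0,0,0,1,-0.2,0.96,0.5,0,0,0,1,-0.12,0.96,0.5,0,0,0,1,0,0.96,0.5,0,0,0,1,0,0.96,0.5,0,0,0,1,0,0.96,0.5,0,0,0,1,0,0,0,0,0,0]

```text
t: 12.7
tcp_pos: [0.5544, 0.2104, 0.2571]
eef_rot: [[-1.0, -0.004, -0.004], [-0.004, 1.0, -0.002], [0.004, -0.002, -1.0]]
force: [-0.4, 0.3, 0.3]
finger_gap: 0.0939
grip_force: 0.0
```

servo_tool:
  steps: [1,0,0,0,0,0,0,1,0,0,0,0,0,0]

```text
t: 12.9
tcp_pos: [0.5562, 0.2069, 0.2601]
eef_rot: [[-1.0, 0.001, -0.0], [0.001, 1.0, -0.001], [0.0, -0.001, -1.0]]
force: [-0.0, -0.2, 0.3]
finger_gap: 0.0937
grip_force: 0.0
```

Run:
```python
from h import *
s=r.read_state(); print(s['t'],s['tcp_pos'],s['finger_gap']); cp=r.camera_params('wrist')
im=snap('wrist','w4.png'); np.savez('w4.npz',**{k:np.array(v) for k,v in cp.items()})
u,v=proj(cp,(.5563,.2088,.13)); print(u,v); u0,v0=int(u)-60,int(v)-60
print(u0,v0); cv2.imwrite('pics/c4.png',cv2.resize(im[v0:v0+120,u0:u0+120,::-1],None,fx=5,fy=5,interpolation=2))
```

```text
12.9 [0.55618622 0.20689128 0.26005186] 0.09367219456937242
256.8000834973987 186.97377894789452
196 126
```

View pics/c4.png

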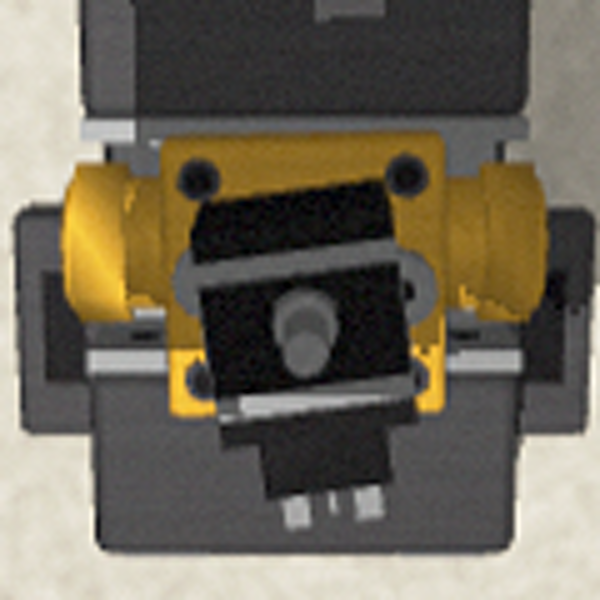

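servo_tool:
  steps: [1,0,0.056,0,0,0,-0.0955,1,0,0,0,0,0,-0.0955,0.7,0,0,0.74,0,0,0,0.7,0,0,0.74,0,0,0,0.7,0,0,0.74,0,0,0,0.7,0,0,0.74,0,0,0,0.7,0,0,0.74,0,0,0,0.7,0,0,0.74,0,0,0,0.7,0,0,0.74,0,0,0,0.7,0,0,0.74,0,0,0,0.7,0,0,0,0,0,0,0,0,0,0,0,0,0,0,0,0,0,0,0,0,0,0,0,0,0,0,0,0,0,0,0,0,0,0,0,0,0,0,0,0,0,0,0,0,0,0,0,0,0]
  squeeze: 20

```text
validation failed for argument at $.st...
```

servo_tool:
  steps: [0,0,0,0,0,0,0,0,0,0,0,0,0,0]

```text
t: 13.15
tcp_pos: [0.5561, 0.2079, 0.2603]
eef_rot: [[-1.0, -0.0, 0.0], [-0.0, 1.0, 0.0], [-0.0, 0.0, -1.0]]
force: [0.7, -0.6, -0.1]
finger_gap: 0.0813
grip_force: 0.0
```

servo_tool:
  steps: [0.7,0,0.016,0,0,0,-0.0955,0.7,0,0,0,0,0,-0.0955,0.7,0,0,0.74,0,0,0,0.7,0,0,0.74,0,0,0,0.7,0,0,0.74,0,0,0,0.7,0,0,0.74,0,0,0,0.7,0,0,0.74,0,0,0,0.7,0,0,0.74,0,0,0,0.7,0,0,0.74,0,0,0,0.7,0,0,0.74,0,0,0,0.7,0,0,0,0,0,0,0,0,0,0,0,0,0,0,0,0,0,0,0,0,0,0,0,0,0,0,0,0,0,0,0,0,0,0,0]
  squeeze: 20

```text
validation failed for argument at $.st...
```

servo_tool:
  steps: [0,0,0,0,0,0,0,0,0,0,0,0,0,0]

```text
t: 13.35
tcp_pos: [0.5559, 0.2084, 0.2601]
eef_rot: [[-1.0, -0.001, 0.0], [-0.001, 1.0, 0.0], [-0.0, 0.0, -1.0]]
force: [0.9, -0.7, -0.7]
finger_gap: 0.0655
grip_force: 0.0
```

servo_tool:
  steps: [0.65,0,0,0,0,0,-0.0955,0.65,0,0,0,0,0,-0.0955,0.65,0,0,0.74,0,0,0,0.65,0,0,0.74,0,0,0,0.65,0,0,0.74,0,0,0,0.65,0,0,0.74,0,0,0,0.65,0,0,0.74,0,0,0,0.65,0,0,0.74,0,0,0,0.65,0,0,0.74,0,0,0,0.65,0,0,0.74,0,0,0,0.65,0,0,0,0,0,0]
  squeeze: 20

```text
t: 14.45
tcp_pos: [0.5546, 0.208, 0.1099]
eef_rot: [[-0.989, -0.151, -0.003], [-0.151, 0.989, -0.002], [0.003, -0.001, -1.0]]
force: [0.1, -0.7, 0.1]
finger_gap: 0.0608
grip_force: 0.0
```

servo_tool:
  steps: [0,0,0,0,0,0,0,0,0,0,0,0,0,0,0,0,0,0,0,0,0,0,0,0,0,0,0,0,0,0,0,0,0,0,0,0,0,0,0,0,0]

```text
validation failed for argument at $.st...
```

servo_tool:
  steps: [0,0,0,0,0,0,0,0,0,0,0,0,0,0,0,0,0,0,0,0,0,0,0,0,0,0,0,0,0,0,0,0,0,0,0,0,0,0,0,0,0,0]

```text
t: 15.05
tcp_pos: [0.5563, 0.2086, 0.1128]
eef_rot: [[-0.989, -0.151, 0.001], [-0.151, 0.989, 0.001], [-0.001, 0.0, -1.0]]
force: [-1.3, -0.3, 7.6]
finger_gap: 0.0361
grip_force: 20.0
```

servo_tool:
  steps: [0,0,0,-0.1,0,0,0,0,0,0,-0.2,0,0,0,0,0,0,-0.3,0,0,0,0,0,0,-0.4,0,0,0]

```text
t: 15.45
tcp_pos: [0.5557, 0.2084, 0.1375]
eef_rot: [[-0.989, -0.151, -0.0], [-0.151, 0.989, -0.0], [0.0, -0.0, -1.0]]
force: [0.0, -0.2, -0.6]
finger_gap: 0.0357
grip_force: 20.0
```

servo_tool:
  steps: [0,0,0,-0.8,0,0,0,0,0,0,-0.9,0,0,0,0,0,0,-0.9,0,0,0,0,0,0,-0.8,0,0,0,0,0.147,0.816,0,0,0,0,0,0.147,0.816,0,0,0,0,0,0.147,0.816,0,0,0,0,0,0.147,0.816,0,0,0,0,0,0.147,0.816,0,0,0,0,0,0.147,0.816,0,0,0,0,0,0.147,0.816,0,0,0,0,0,0.147,0.816,0,0,0,0,0,0.147,0.816,0,0,0,0,0,0.147,0.816,0,0,0,0,0,0,0,0,0,0,0]

```text
t: 16.95
tcp_pos: [0.4872, 0.4076, 0.2225]
eef_rot: [[-0.988, -0.154, -0.0], [-0.154, 0.988, 0.001], [0.0, 0.001, -1.0]]
force: [-0.3, -0.3, -1.4]
finger_gap: 0.0362
grip_force: 20.0
```

Run:
```python
from h import *
s=r.read_state(); print(s['t'],s['tcp_pos'],s['finger_gap'],s['force']); cp=r.camera_params('wrist')
im=snap('wrist','w5.png'); np.savez('w5.npz',**{k:np.array(v) for k,v in cp.items()})
```

```text
16.95 [0.48715854 0.40762333 0.22251953] 0.036158610104694525 [-0.28409934 -0.3221274  -1.43376797]
```

View pics/w5.png

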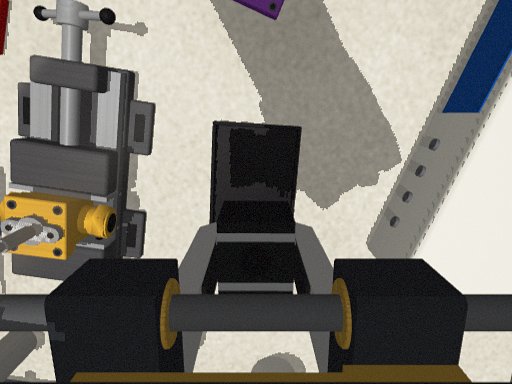

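servo_tool:
  steps: [0,0,0,0.95,0,0,0,0,0,0,0.95,0,0,0,0,0,0,0.95,0,0,0,0,0,0,0.95,0,0,0,0,0,0,0.95,0,0,0,0,0,0,0.95,0,0,0,0,0,0,0.95,0,0,0,0,0,0,0.95,0,0,0,0,0,0,0.45,0,0,0,0,0,0,0.2,0,0,0,0,0,0,0.1,0,0,0,0,0,0,0,0,0,0]

```text
t: 18.2
tcp_pos: [0.4892, 0.4048, 0.014]
eef_rot: [[-0.989, -0.15, 0.001], [-0.15, 0.989, 0.001], [-0.001, 0.0, -1.0]]
force: [-1.2, 1.5, -0.6]
finger_gap: 0.0356
grip_force: 20.0
```

Lower by 3.5 mm, release.

servo_tool:
  steps: [0,0,0,0.08,0,0,0,0,0,0,0.05,0,0,0,0,0,0,0,0,0,0]

```text
t: 18.5
tcp_pos: [0.4888, 0.4047, 0.0102]
eef_rot: [[-0.989, -0.151, 0.0], [-0.151, 0.989, 0.0], [-0.0, 0.0, -1.0]]
force: [0.8, 0.4, 0.4]
finger_gap: 0.0356
grip_force: 20.0
```

servo_tool:
  steps: [0.52,0,0,0,0,0,0,0.52,0,0,0,0,0,0,0.52,0,0,0,0,0,0]

```text
t: 18.8
tcp_pos: [0.4889, 0.4046, 0.0101]
eef_rot: [[-0.989, -0.151, 0.0], [-0.151, 0.989, 0.0], [-0.0, 0.0, -1.0]]
force: [0.7, -0.2, 0.9]
finger_gap: 0.0486
grip_force: 0.0
```

servo_tool:
  steps: [0.52,0,0,-0.5,0,0,0,0.52,0,0,-1,0,0,0,0.52,0,0,-1,0,0,0,0.52,0,0,-1,0,0,0,0.52,0,0,-1,0,0,0,0.6,0,0,-1,0,0,0,0.6,0,0,-1,0,0,0,0.6,0,0,-1,0,0,0,0.6,0,0,-1,0,0,0,0.6,0,0,-1,0,0,0,0.6,0,0,0,0,0,0.0955,0.6,0,0,0,0,0,0.0955,0.6,-0.337,-0.98,0,0,0,0,0.6,-0.337,-0.98,0,0,0,0,0.6,-0.337,-0.98,0,0,0,0,0.6,-0.337,-0.98,0,0,0,0,0.6,-0.337,-0.98,0,0,0,0,0.6,-0.337,-0.98,0,0,0,0,0.6,-0.337,-0.98,0,0,0,0,0.6,-0.337,-0.98,0,0,0,0]

```text
t: 20.8
tcp_pos: [0.5566, 0.2076, 0.2485]
eef_rot: [[-1.0, -0.001, 0.001], [-0.001, 1.0, 0.001], [-0.001, 0.001, -1.0]]
force: [-0.3, -0.5, 0.3]
finger_gap: 0.0561
grip_force: 0.0
```

servo_tool:
  steps: [0.6,0,0,0,0,0,0,0.6,0,0,0,0,0,0]

```text
t: 21.0
tcp_pos: [0.5565, 0.2083, 0.2483]
eef_rot: [[-1.0, 0.0, 0.0], [0.0, 1.0, 0.001], [-0.0, 0.001, -1.0]]
force: [-0.0, 0.4, -0.5]
finger_gap: 0.0565
grip_force: 0.0
```

Run:
```python
from h import *
s=r.read_state(); print(s['t'],s['tcp_pos'],s['finger_gap'],np.round(s['eef_rot'],3).tolist()); cp=r.camera_params('wrist')
im=snap('wrist','w6.png'); np.savez('w6.npz',**{k:np.array(v) for k,v in cp.items()})
cv2.imwrite('pics/c6.png',cv2.resize(im[40:240,180:480,::-1],None,fx=2.6,fy=2.6,interpolation=2))
```

```text
21.0 [0.55650346 0.20831847 0.24830318] 0.056538594029385256 [[-1.0, 0.0, 0.0], [0.0, 1.0, 0.001], [-0.0, 0.001, -1.0]]
```

View pics/c6.png

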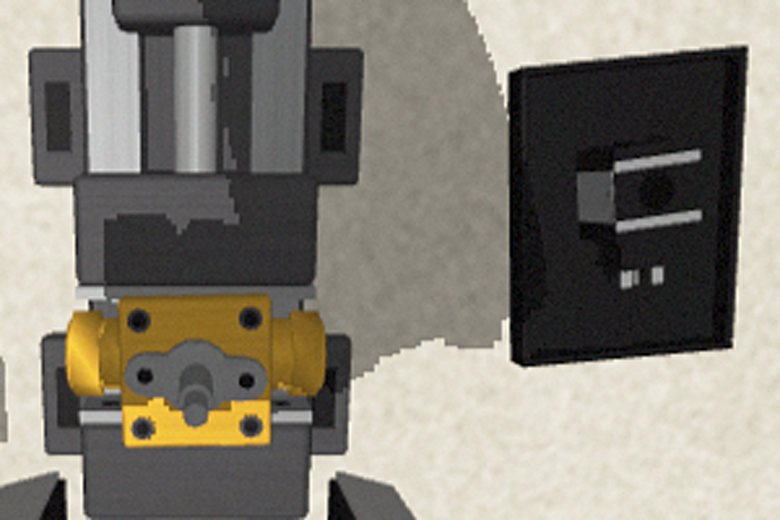

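Run:
```python
from h import *
cp=dict(np.load('w6.npz')); f=lambda u,v,z:ray(cp,180+u/2.6-.3,40+v/2.6-.3,z)[:2]
print('stud',f(195,409,.163),'flange',(f(145,376,.107)+f(247,380,.107))/2)
C=np.array([f(*p,.099) for p in((120,297),(270,295),(271,444),(125,446))]); print(C.mean(0),C)
```

```text
stud [0.55517416 0.20852885] flange [0.55730323 0.20885682]
[0.55668235 0.20904284] [[0.52816382 0.1805267 ]
 [0.5274095  0.23640665]
 [0.58517445 0.23794711]
 [0.58598164 0.18129088]]
```

servo_tool:
  steps: [0.6,0,0.02,0.767,0,0,0,0.6,0,0,0.767,0,0,0,0.6,0,0,0.767,0,0,0,0.6,0,0,0.767,0,0,0,0.6,0,0,0.767,0,0,0,0.6,0,0,0.767,0,0,0,0.6,0,0,0.767,0,0,0,0.6,0,0,0,0,0,0,0.6,0,0,0,0,0,0]
  squeeze: 40

```text
t: 21.95
tcp_pos: [0.5563, 0.21, 0.1137]
eef_rot: [[-1.0, -0.002, -0.0], [-0.002, 1.0, -0.0], [0.0, -0.0, -1.0]]
force: [0.8, 0.3, -0.0]
finger_gap: 0.0569
grip_force: 0.0
```

servo_tool:
  steps: [0,0,0,0,0,0,0,0,0,0,0,0,0,0,0,0,0,0,0,0,0,0,0,0,0,0,0,0,0,0,0,0,0,0,0,0,0,0,0,0,0,0,0,0,0,0,0,0,0,0,0,0,0,0,0,0]

```text
t: 22.75
tcp_pos: [0.5565, 0.2091, 0.1133]
eef_rot: [[-1.0, -0.001, 0.0], [-0.001, 1.0, -0.0], [-0.0, -0.0, -1.0]]
force: [-0.9, -1.1, 1.9]
finger_gap: 0.0109
grip_force: 40.0
```

servo_tool:
  steps: [0,0,0,-0.1,0,0,0,0,0,0,-0.3,0,0,0,0,0,0,-0.8,0,0,0,0,0,0,-0.9,0,0,0,0,0,0,-0.9,0,0,0,0,0,0,-0.9,0,0,0,0,0,0,-0.9,0,0,0,0,0,0,-0.6,0,0,0,0,-0.15,-0.84,0,0,0,0,0,-0.15,-0.84,0,0,0,0,0,-0.15,-0.84,0,0,0,0,0,-0.15,-0.84,0,0,0,0,0,-0.15,-0.84,0,0,0,0,0,-0.15,-0.84,0,0,0,0,0,-0.15,-0.84,0,0,0,0,0,-0.15,-0.84,0,0,0,0,0,-0.15,-0.84,0,0,0,0,0,-0.15,-0.84,0,0,0,0]

```text
t: 24.55
tcp_pos: [0.5941, -0.0016, 0.2483]
eef_rot: [[-1.0, -0.001, -0.0], [-0.001, 1.0, 0.0], [0.0, 0.0, -1.0]]
force: [0.2, 0.3, -1.8]
finger_gap: 0.0111
grip_force: 40.0
```

servo_tool:
  steps: [0,0,0,0,0,0,0,0,0,0,0,0,0,0]

```text
t: 24.75
tcp_pos: [0.5941, -0.0009, 0.2482]
eef_rot: [[-1.0, -0.0, -0.0], [-0.0, 1.0, 0.0], [0.0, 0.0, -1.0]]
force: [0.5, 0.0, -1.7]
finger_gap: 0.011
grip_force: 40.0
```

Run:
```python
from h import *
s=r.read_state(); print(s['t'],s['tcp_pos'],s['finger_gap'],np.round(s['force'],2)); cp=r.camera_params('wrist')
im=snap('wrist','w7.png'); np.savez('w7.npz',**{k:np.array(v) for k,v in cp.items()})
```

```text
24.75 [ 0.59406028 -0.00089009  0.24822669] 0.010980732673786716 [ 0.54  0.03 -1.66]
```

View pics/w7.png

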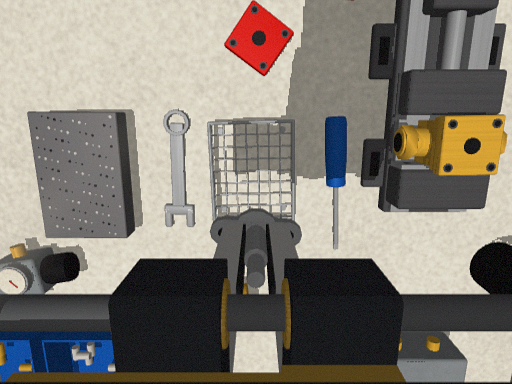

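Run:
```python
from h import *
cp=dict(np.load('w7.npz'))
for p in((208,123),(296,119),(215,210),(295,210)): print(ray(cp,*p,.032)[:2])
for p in((28,112),(116,110),(128,237),(45,237)): print('g',ray(cp,*p,.04)[:2])
```

```text
[ 0.5382047  -0.05430162]
[0.53368285 0.04607293]
[ 0.64155591 -0.04914835]
[0.64150799 0.04797439]
g [ 0.52614995 -0.25265357]
g [ 0.52393265 -0.15476378]
g [ 0.67335143 -0.15461124]
g [ 0.67339651 -0.25524742]
```

servo_tool:
  steps: [0,-0.15,0,0.95,0,0,0,0,0,0,0.95,0,0,0,0,0,0,0.95,0,0,0,0,0,0,0.95,0,0,0,0,0,0,0.95,0,0,0,0,0,0,0.95,0,0,0,0,0,0,0.95,0,0,0,0,0,0,0.95,0,0,0,0,0,0,0.95,0,0,0,0,0,0,0.35,0,0,0,0,0,0,0.1,0,0,0,0,0,0,0,0,0,0,0,0,0,0,0,0,0]

```text
t: 26.1
tcp_pos: [0.5986, -0.0005, 0.0243]
eef_rot: [[-1.0, -0.001, 0.001], [-0.001, 1.0, 0.0], [-0.001, 0.0, -1.0]]
force: [-1.0, 0.3, -1.8]
finger_gap: 0.0111
grip_force: 40.0
```

servo_tool:
  steps: [0,0,0,0.08,0,0,0,0,0,0,0.06,0,0,0,0,0,0,0,0,0,0,0,0,0,0,0,0,0]

```text
t: 26.5
tcp_pos: [0.5984, -0.0006, 0.0203]
eef_rot: [[-1.0, -0.001, 0.001], [-0.001, 1.0, 0.0], [-0.001, 0.0, -1.0]]
force: [-1.3, 0.3, 5.3]
finger_gap: 0.0113
grip_force: 40.0
```

servo_tool:
  steps: [0.38,0,0,0,0,0,0,0.38,0,0,0,0,0,0,0.38,0,0,0,0,0,0,0.38,0,0,0,0,0,0]

```text
t: 26.9
tcp_pos: [0.5979, -0.0008, 0.0197]
eef_rot: [[-1.0, -0.001, -0.0], [-0.001, 1.0, -0.0], [0.0, -0.0, -1.0]]
force: [0.1, 0.8, -0.8]
finger_gap: 0.0351
grip_force: 0.0
```

servo_tool:
  steps: [0.38,0,0,-0.4,0,0,0,0.38,0,0,-0.8,0,0,0,0.38,0,0,-1,0,0,0,0.38,0,0,-1,0,0,0,0.38,0,0,-1,0,0,0,0.6,0,0,-1,0,0,0,1,0,0,-1,0,0,0,1,0,0,-1,0,0,0,1,0,0,-1,0,0,0,1,0.165,0.839,-0.8,0,0,-0.024,1,0.165,0.839,0,0,0,0,1,0.165,0.839,0,0,0,0,1,0.165,0.839,0,0,0,0,1,0.165,0.839,0,0,0,0,1,0.165,0.839,0,0,0,0,1,0.165,0.839,0,0,0,0,1,0.165,0.839,0,0,0,0,1,0.165,0.839,0,0,0,0,1,0.165,0.839,0,0,0,0]

```text
t: 28.8
tcp_pos: [0.5526, 0.2088, 0.2455]
eef_rot: [[-1.0, -0.02, 0.0], [-0.02, 1.0, 0.0], [-0.0, 0.0, -1.0]]
force: [-0.2, -0.6, -0.1]
finger_gap: 0.0942
grip_force: 0.0
```

servo_tool:
  steps: [1,0,0,0,0,0,0,1,0,0,0,0,0,0]

```text
t: 29.0
tcp_pos: [0.5528, 0.208, 0.2452]
eef_rot: [[-1.0, -0.021, 0.0], [-0.021, 1.0, -0.0], [-0.0, -0.0, -1.0]]
force: [0.0, 0.3, 0.5]
finger_gap: 0.0941
grip_force: 0.0
```

Run:
```python
from h import *
s=r.read_state(); print(s['t'],s['tcp_pos'],s['finger_gap'],np.round(s['eef_rot'],3).tolist()); cp=r.camera_params('wrist')
im=snap('wrist','w8.png'); np.savez('w8.npz',**{k:np.array(v) for k,v in cp.items()})
```

```text
29.0 [0.5528359  0.20804656 0.24523717] 0.09405547499691912 [[-1.0, -0.021, 0.0], [-0.021, 1.0, -0.0], [-0.0, -0.0, -1.0]]
```

View pics/w8.png

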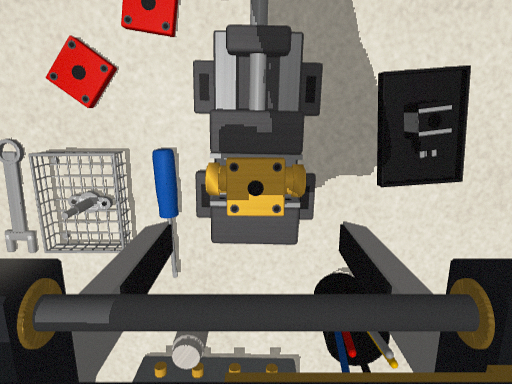

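Run:
```python
from h import *
cp=dict(np.load('w8.npz')); im=cv2.imread('pics/w8.png')
print(proj(cp,(.598,-.001,.014)),proj(cp,(.598,-.001,.07)))
C=np.array([ray(cp,*p,.099)[:2] for p in((226,158),(283,157),(285,215),(228,216.5))]); print(C.mean(0),C)
print('bore',ray(cp,255.5,187.5,.099))
cv2.imwrite('pics/c8.png',cv2.resize(im[140:260,20:140],None,fx=4,fy=4,interpolation=2))
```

```text
[ 87.19141728 201.44211864] [ 62.4090148  214.53230704]
[0.55677876 0.20891253] [[0.52858046 0.1799176 ]
 [0.52647707 0.23472638]
 [0.58465074 0.23906458]
 [0.58740678 0.18194156]]
bore [0.55704957 0.20890963 0.099     ]
```

View pics/c8.png

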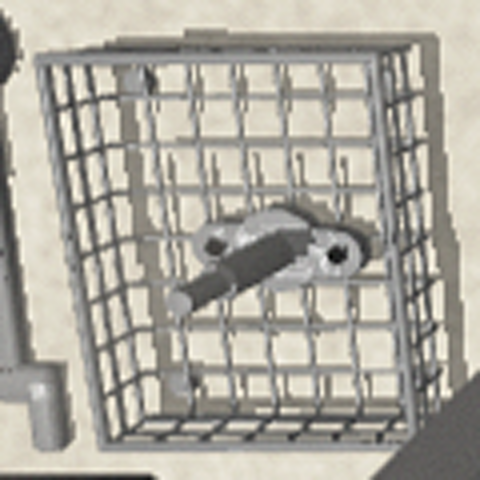

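servo_tool:
  steps: [1,-0.16,0.035,0.77,0,0,0,1,0,0,0.77,0,0,0,1,0,0,0.77,0,0,0,1,0,0,0.77,0,0,0,1,0,0,0.77,0,0,0,1,0,0,0.77,0,0,0,1,0,0,0.77,0,0,0,1,0,0,0.77,0,0,0,1,0,0,0,0,0,0,1,0,0,0,0,0,0]
  squeeze: 40

```text
t: 30.05
tcp_pos: [0.5572, 0.2083, 0.0913]
eef_rot: [[-1.0, -0.019, -0.0], [-0.019, 1.0, -0.0], [0.0, -0.0, -1.0]]
force: [0.5, -0.2, 0.2]
finger_gap: 0.0941
grip_force: 0.0
```

servo_tool:
  steps: [1,0,0.024,0.13,0,0,0,0,0,0,0,0,0,0,0,0,0,0,0,0,0,0,0,0,0,0,0,0,0,0,0,0,0,0,0,0,0,0,0,0,0,0,0,0,0,0,0,0,0,0,0,0,0,0,0,0]

```text
t: 30.85
tcp_pos: [0.5569, 0.2096, 0.0876]
eef_rot: [[-1.0, -0.02, 0.0], [-0.02, 1.0, -0.0], [-0.0, -0.0, -1.0]]
force: [-1.6, -2.0, 4.8]
finger_gap: 0.0578
grip_force: 40.0
```

servo_tool:
  steps: [0,0,0,-0.1,0,0,0,0,0,0,-0.3,0,0,0,0,0,0,-0.7,0,0,0,0,0,0,-0.9,0,0,0,0,0,0,-0.9,0,0,0,0,0,0,-0.9,0,0,0,0,0,0,-0.7,0,0,0]

```text
t: 31.55
tcp_pos: [0.557, 0.2099, 0.2018]
eef_rot: [[-1.0, -0.02, 0.001], [-0.02, 1.0, 0.001], [-0.001, 0.001, -1.0]]
force: [-0.1, 0.4, -2.8]
finger_gap: 0.0576
grip_force: 40.0
```

servo_tool:
  steps: [0,-0.0795,-0.976,0,0,0,0,0,-0.0795,-0.976,0,0,0,0,0,-0.0795,-0.976,0,0,0,0,0,-0.0795,-0.976,0,0,0,0,0,-0.0795,-0.976,0,0,0,0,0,-0.0795,-0.976,0,0,0,0,0,-0.0795,-0.976,0,0,0,0,0,-0.0795,-0.976,0,0,0,0,0,-0.0795,-0.976,0,0,0,0,0,-0.0795,-0.976,0,0,0,0,0,-0.0795,-0.976,0,0,0,0,0,-0.0795,-0.976,0,0,0,0,0,-0.0795,-0.976,0,0,0,0,0,-0.0795,-0.976,0,0,0,0,0,-0.0795,-0.976,0,0,0,0,0,-0.0795,-0.976,0,0,0,0,0,-0.0795,-0.976,0,0,0,0,0,0,0,0,0,0,0,0,0,0,0,0,0,0]

```text
t: 33.45
tcp_pos: [0.5988, -0.2045, 0.2001]
eef_rot: [[-1.0, -0.019, -0.0], [-0.019, 1.0, 0.0], [0.0, 0.0, -1.0]]
force: [-0.1, 0.7, -2.1]
finger_gap: 0.0575
grip_force: 40.0
```

servo_tool:
  steps: [0,0,0,0.8,0,0,0,0,0,0,0.9,0,0,0,0,0,0,0.9,0,0,0,0,0,0,0.9,0,0,0,0,0,0,0.9,0,0,0,0,0,0,0.8,0,0,0,0,0,0,0.5,0,0,0,0,0,0,0.3,0,0,0,0,0,0,0,0,0,0,0,0,0,0,0,0,0]

```text
t: 34.45
tcp_pos: [0.5994, -0.2042, 0.0507]
eef_rot: [[-1.0, -0.02, 0.001], [-0.02, 1.0, -0.0], [-0.001, -0.0, -1.0]]
force: [-0.3, 0.9, -2.9]
finger_gap: 0.0574
grip_force: 40.0
```

Slow final 8 mm.

servo_tool:
  steps: [0,0,0,0.1,0,0,0,0,0,0,0.08,0,0,0,0,0,0,0.06,0,0,0,0,0,0,0.04,0,0,0,0,0,0,0.03,0,0,0,0,0,0,0,0,0,0]

```text
t: 35.05
tcp_pos: [0.5989, -0.2043, 0.0426]
eef_rot: [[-1.0, -0.02, -0.0], [-0.02, 1.0, 0.0], [0.0, 0.0, -1.0]]
force: [-4.2, 1.4, 4.6]
finger_gap: 0.058
grip_force: 40.0
```

Contact; release and lift.

servo_tool:
  steps: [0.8,0,0,0,0,0,0,0.8,0,0,0,0,0,0,0.8,0,0,0,0,0,0,0.8,0,0,0,0,0,0,0.8,0,0,-0.3,0,0,0,0.8,0,0,-0.8,0,0,0,0.8,0,0,-1,0,0,0,0.8,0,0,-1,0,0,0,0.8,0,0,-1,0,0,0,0.8,0,0,-1,0,0,0,1,0,0,-1,0,0,0,1,0,0,-1,0,0,0,1,0,0,-1,0,0,0,1,0,0,0,0,0,0,1,0,0,0,0,0,0]

```text
t: 36.55
tcp_pos: [0.599, -0.2043, 0.2453]
eef_rot: [[-1.0, -0.02, 0.001], [-0.02, 1.0, -0.0], [-0.001, -0.0, -1.0]]
force: [-0.0, -0.2, -0.1]
finger_gap: 0.0942
grip_force: 0.0
```

Run:
```python
from h import *
s=r.read_state(); print(s['t'],s['tcp_pos'],s['finger_gap'])
snap('wrist','w9.png')
```

```text
36.55 [ 0.59900095 -0.20429221  0.24534329] 0.0941660765502382
```

View pics/w9.png

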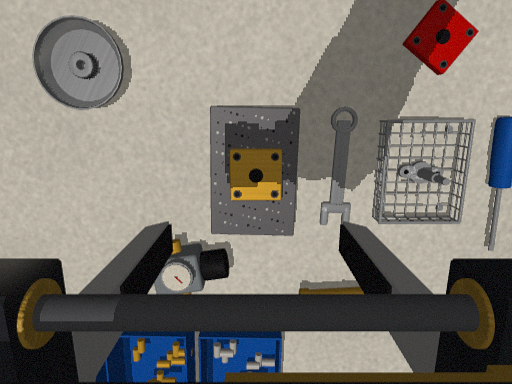

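The cover lies flat in the middle of the granite with its bore up (px 256,175). The nut is in the dish (83,65), and the tube stands in the basket (425,173).

```bash
python3 -c "
from rig import r
print(r.job_done())"
```

```text
the job is handed in; nothing more can be done
None
```

The valve is stripped in the order asked and handed in at about 37 s: nut in the dish, coil standing in the tray, tube upright in the basket, and cover flat on the granite the way up it was, all released; the hand-in returned no verdict.

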